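Clip a marker tag onto a stone's lifting eye

ROBOT

A 6-joint arm with a two-finger parallel gripper is mounted at the origin on the work surface. World frame = base frame: x ahead of the robot, y to its left, z up, the work surface at z = 0. Lengths are in mm, angles in rad, forces in N, time in s.
With the tool pointing down it reaches from about 300 to 775 mm from the base axis. Payload 14.6 kg.
Tool frame: the origin (TCP) lies between the finger pads; the fingertips stand 19 mm ahead of it and the grasp point (between the pads) is the TCP; x points along the fingers, y is the direction in which the jaws open and shut, and the axes are right-handed (so a half turn about x gives the same grasp; the last joint's range is limited). The gripper opens to 94 mm and grips with 3 to 60 N. Pads are 16 mm wide; open, the fingers measure 119 mm over their backs; the gripper's body (75 mm by 177 mm) begins 78 mm behind the grasp point.
Start: joints at [-1.375, 0.3, 1.521, -0, 1.321, -0.067], TCP at [142.875, -531.108, 224.446] pointing down, gripper open.
Joint ranges: [-3.03, 3.03], [-0.79, 2.21], [0.23, 2.52], [-1.04, 4.18], [0, 3.07], [-2.55, 2.55]. Speed limits (rad/s): [2.22, 2.22, 2.57, 3.14, 3.14, 3.14].

INTERFACE

Orientations are given as [roll, pitch, yaw] about the fixed x, y, z axes, in that order (R = Rz(yaw) Ry(pitch) Rx(roll)).
In Python, from cell import manip gives the robot as it stands.
- The arm moves only by the tool jog_arm, never from a script. Its argument "series" is one flat list of numbers, 7 for each row, row after row: the turn, a rotation vector about the world's x, y, z in rad, then the shift along the world's x, y, z in m, then the opening, from -1 (shut) to 1 (fully open). A call has 1 to 20 rows; each row is the pose to reach, as a shift and turn from the pose commanded when the call began; what a row does not reach only later rows make up. A row lasts 1/8 s, in which the tool goes at most 62.5 mm and 10.7 degrees, less where a joint would pass 70% of its speed; a pose out of reach is approached as far as the arm can. A call with a gripper value outside its range is refused whole. The fingers move at their own pace and stop on an object; "squeeze" is the grip in N (left out, the last holds). Time passes only in rows, so rows that repeat a pose let the fingers close. It gives the time, the measured TCP pose, the force and the opening at its end, in the units of the state.
- manip.read_state(): the state, without advancing time (a new reading comes with each control period).
- manip.camera(name): name is "scene" or "top"; returns a dict with "color" (384x512x3 uint8, blue, green, red), "range_z" (384x512 float32, mm along the optical axis (not along the pixel's ray), 0 where there is no reading), "fx", "fy", "cx", "cy" (pixels), "pose" (4x4, takes a point from camera to world coordinates). Camera axes: x right, y down, z forward; pixel columns grow to the right and rows downward; lengths in mm; the calibration is good to about 2 mm. A picture is of the moment at which its call begins.
- manip.sign_off(): hands the job in, once; it reports no verdict.
The state is a dict: "clock": time; "joints": joint angles; "qd": joint speeds; "effort": joint torques, N m; "eef_pos": TCP position; "eef_rot": TCP orientation; "wrist_force": force on the tool from outside, world axes, zero at the start; "moment": the same for the moment, N m; "finger_gap": finger opening in mm.
Only numpy, scipy, OpenCV 4.12 (cv2) and the standard library are available. Lean on these libraries where they do the work, as an engineer would, in place of code of your own. Each camera call takes 0.05 s, during which the arm holds its last target.

TASK

Take the orange marker tag out of its wooden rack and push its snap hook straight down over the ring of the stone's lifting eye, gently, until the ring has pushed the gate open and the gate has snapped shut beneath it. Then tug the tag gently upward (about half a kilo's pull) for a moment to prove the gate holds, lower it until it hangs on the ring, and let go. Do not ram the ring, and leave the blue tag and the other things on the bench where they are.

Things in the scene. Friction and masses are not known exactly. Their poses are not given: they have to be found in the camera images.
- tag_orange: Orange marker tag with a steel snap hook under it: one flat rigid piece 12 mm thick (y), 74 mm long (x: -47 to 27), 100 mm tall (z), 110 to 180 g. Origin on the hook's underside, below the plate's centre; z up. Orange plate x -22 to 22, z 48 to 100 mm, gripped across its thickness (along y). It starts upright, loose in a 24 mm deep slot of the rack, and lifts straight out.
- grip (a point): Good grip point on the orange tag: mid-thickness of the plate, tag frame (0, 0, 80 mm). Finger ends reaching lower than 45 mm above the hook's underside would strike the ring when the hook is on.
- mouth (a point): Where the ring bar must enter the orange tag's hook: tag frame (0, 0, 5 mm), below the plate's centre, at the height of the gate's hinge. The bar must enter within about 2.5 mm of it along x: nearer the nose it strikes the nose, nearer the hinge it meets the spine before the gate lets it past.
- spine (a point): Middle of the rigid underside of the hook's spine, tag frame (0, 0, 37 mm). Below it the hook's window, x -39 to 17, z 9 to 37 mm, closed from below by the fixed steel nose (x 6.5 to 19, z 0 to 9 mm) and by the brass gate. The ring bar meets the spine about 35 mm after first touching the gate: go no further than the snap.
- gate (a joint): Brass sprung gate of the orange hook, 42 x 6 mm bar hinged at tag frame x -37.5, z 5 mm, free end beside the nose. rad: 0 shut, grows swinging up into the window, stop at 0.9. The ring meets about 4 N at first touch, 4 to 8 N further in; after 24 to 33 mm of travel from first touch (gate at 0.6 to 0.7 rad; sooner if the hand gives sideways) the bar is past its end, the force drops and the gate snaps shut below the bar.
- tag_blue: Blue marker tag of the same shape, in the other slot of the rack, 100 mm from the orange one. Leave it alone.
- rack: Fixed wooden rack, 104 x 170 x 36 mm, origin at bench height; two slots along its x at y +50 and -50 mm, 14.6 mm wide, floor 12 mm above the bench; either tag may be in either slot.
- stone: Fixed pale limestone block 170 x 170 x 60 mm with scalloped sides, origin under its centre at bench height. A steel lifting eye stands upright in the middle of its top. The ring's plane is the stone's y-z plane, so the bar at its top (the crown) runs along the stone's y; the hook's x must lie along the stone's x, either way round.
- eye_foot (a point): Centre of the stone's top face, on the eye's axis (axes as the stone). The ring, 8 mm round bar, is 56 mm outside, 40 mm inside. It was screwed in to no known depth: the middle of its crown bar stands anywhere from 60 to 78 mm straight above this point, and must be found by touch. It does not give when pressed.
- mallet: Wooden mallet standing on its head, 86 mm across, 210 mm tall, beyond the middle of the bench.
- chisel_a: Steel stone chisel lying on the bench, 190 mm long.
- chisel_b: Another such chisel.
- brush: Dusting brush lying on the bench beyond the rack.
- cup: Terracotta cup, 76 mm across, 90 mm tall.
- offcut: Limestone offcut, 70 x 50 x 40 mm.
Not all that is in view belongs to the job. Leave any green or red look-alike of the tag_orange alone.

How it is judged:
By the outcome, as a careful person would: the job done as asked, in the order asked, and still so for the second after the job is handed in, with the robot touching nothing.
It also fails if it takes over 72 s, if anything falls off the work surface, if the arm or the gripper's body presses on something with over 40 N, if the wrist force passes 120 N, or if a joint passes its speed limit or range.

## Working session

There is one attempt and no reset: what is moved stays moved. The work goes in short steps, Python scripts to look and compute and a tool call to move; the robot and the scene stay as the last step left them, time stands still between calls to the robot, and variables do not carry over. Pictures are saved under pics/ and viewed, and the job is handed in when it is done.

Besides the shell and the picture viewer there is one more tool, called after ">>>" as name(argument=value, ...), one argument or row to a line, values as JSON. jog_arm: Moves the arm, as the interface text tells. Its arguments: {"type":"object","properties":{"series":{"type":"array","items":{"type":"number"}},"squeeze":{"type":"number"}},"required":["series"]}

```bash
mkdir -p pics; ls; cat > h.py <<'E'
from cell import manip
import numpy as np, cv2
def pts(c):
    r=c["range_z"]; v,u=np.mgrid[0:r.shape[0],0:r.shape[1]]
    P=np.stack([(u-c["cx"])*r/c["fx"],(v-c["cy"])*r/c["fy"],r,np.ones_like(r)],-1)
    W=P@np.asarray(c["pose"]).T
    W=W[...,:3]; W[r==0]=np.nan
    return W
def ray(c,u,v,z):
    T=np.asarray(c["pose"]); d=T[:3,:3]@np.array([(u-c["cx"])/c["fx"],(v-c["cy"])/c["fy"],1]); o=T[:3,3]
    return o+d*(z-o[2])/d[2]
E
python3 - <<'E'
from h import *
import pickle
print(manip.read_state())
for n in("scene","top"):
    c=manip.camera(n); cv2.imwrite(f"pics/{n}0.png",c["color"]); pickle.dump(c,open(n+"0.pkl","wb"))
    print(n,c["fx"],c["cx"],c["cy"],np.round(c["pose"],3).tolist())
E
```

```text
pics
{'clock': 0.0, 'joints': array([-1.37457736e+00,  3.00477373e-01,  1.52160177e+00,  9.05946531e-06,
        1.32072782e+00, -6.66348845e-02]), 'qd': array([-0.00219178, -0.00169111, -0.00081714,  0.00047799, -0.00053263,
        0.00094712]), 'effort': array([ 1.25940158e-03, -5.31804264e+01, -3.52738094e+01,  7.08442647e-02,
        2.44195590e-02, -9.08706420e-05]), 'eef_pos': array([ 142.84128046, -530.86201934,  223.87413622]), 'eef_rot': array([-1.6446574 ,  1.56958199,  1.75978685]), 'wrist_force': array([ 0.09618608, -0.07703226, -1.28892692]), 'moment': array([-5.66305973e-03, -2.15158033e-06,  1.97440831e-02]), 'finger_gap': 93.8031704149703}
scene 458.2569390652023 256.319698838601 187.20333611624966 [[0.742, 0.529, -0.412, 1056.48], [0.671, -0.588, 0.453, -594.377], [-0.003, -0.612, -0.791, 1135.702], [0.0, 0.0, 0.0, 1.0]]
top 387.82671778243173 255.60572864149893 191.17239022929644 [[0.014, -0.997, 0.071, 449.149], [-1.0, -0.014, 0.005, -28.509], [-0.004, -0.071, -0.997, 1394.668], [0.0, 0.0, 0.0, 1.0]]
```

View pics/scene0.png

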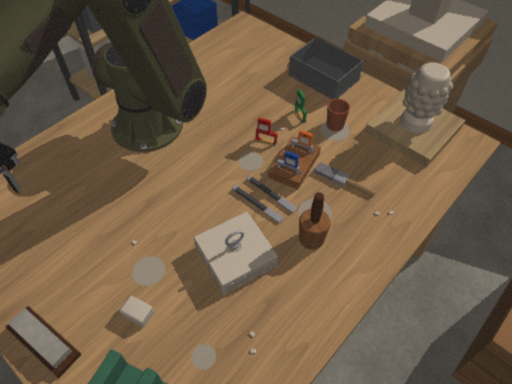

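View pics/top0.png

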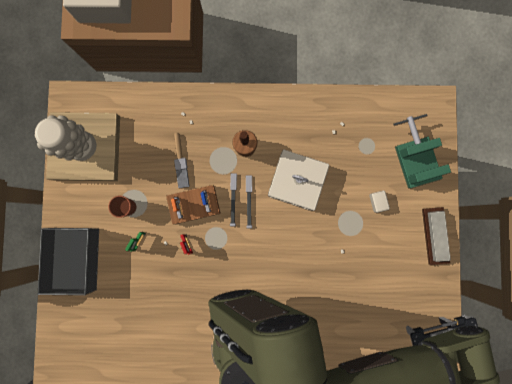

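Candidates for the orange tag in scene0: the orange tag in the rack at (305,140), a red look-alike at (265,130), a green one at (300,103), the terracotta cup at (338,115), and the blue tag at (290,160). By the description it is the one at (305,140). In the top view it is at about (177,208), and the stone is at (299,181).

```bash
python3 - <<'E'
from h import *
import pickle
s=pickle.load(open("scene0.pkl","rb"));t=pickle.load(open("top0.pkl","rb"))
a=cv2.resize(s["color"][110:200,240:360],None,fx=4,fy=4,interpolation=cv2.INTER_CUBIC)
b=cv2.resize(t["color"][175:225,160:230],None,fx=5,fy=5,interpolation=cv2.INTER_CUBIC)
d=cv2.resize(s["color"][205:300,185:285],None,fx=4,fy=4,interpolation=cv2.INTER_CUBIC)
e=cv2.resize(t["color"][140:220,260:340],None,fx=4,fy=4,interpolation=cv2.INTER_CUBIC)
cv2.imwrite("pics/cs.png",a);cv2.imwrite("pics/ct.png",b);cv2.imwrite("pics/cd.png",d);cv2.imwrite("pics/ce.png",e)
for n,c in(("s",s),("t",t)):
    W=pts(c); hsv=cv2.cvtColor(c["color"],cv2.COLOR_BGR2HSV); H,S,V=cv2.split(hsv)
    roi=np.zeros(H.shape,bool)
    if n=="s": roi[110:200,240:330]=1
    else: roi[175:228,160:225]=1
    for nm,m in(("orange",(H>4)&(H<14)&(S>190)&(V>150)),("blue",(H>100)&(H<125)&(S>120)&(V>80))):
        m=m&roi; 
        if nm=="orange" and n=="s": m[:, :285]=0
        z=W[...,2]; k=m&(z>50)
        v,u=np.nonzero(k); P=W[k]
        if len(P)<4: print(n,nm,m.sum(),len(P)); continue
        C=np.median(P,0); q=P[:,:2]-P[:,:2].mean(0); w,ev=np.linalg.eigh(q.T@q)
        print(n,nm,len(P),u.min(),u.max(),v.min(),v.max(),"mean",P.mean(0).round(1),"z",np.percentile(P[:,2],[2,50,98]).round(1),"yaw",np.degrees(np.arctan2(ev[1,1],ev[0,1])).round(1),"sd",np.sqrt(w/len(P)).round(1))
    # stone top
    z=W[...,2]; x=W[...,0]
    roi[:]=0
    if n=="s": roi[195:300,180:290]=1
    else: roi[140:220,258:340]=1
    k=roi&(abs(z-60)<5); k=k.astype(np.uint8); nl,L,st,_=cv2.connectedComponentsWithStats(k); i=1+st[1:,4].argmax(); P=W[L==i]
    r=cv2.minAreaRect(P[:,:2].astype(np.float32)); print(n,"stone",r,np.median(P[:,2]),len(P))
    k=roi&(z>80); print(n,"ring",k.sum(),W[k].mean(0).round(1),np.percentile(W[k],[2,98],axis=0).round(1))
E
```

```text
s orange 22 300 311 131 135 mean [495.4 251.9 114.9] z [109.4 115.4 118.2] yaw -172.5 sd [ 2.6 11.4]
s blue 48 285 297 151 166 mean [519.4 154.  111.1] z [ 88.2 113.1 117.3] yaw -170.3 sd [ 3.6 13.3]
s stone ((587.1478881835938, -166.67184448242188), (171.48919677734375, 172.99815368652344), 72.58141326904297) 61.48673423501805 3039
s ring 127 [ 588.8 -168.5  107.4] [[ 579.3 -193.    80.9]
 [ 598.6 -144.1  130.8]]
t orange 0 0
t blue 40 201 205 192 204 mean [516.  151.4 110.6] z [105.4 110.4 115.6] yaw -166.1 sd [ 3.  11.9]
t stone ((586.262939453125, -169.53231811523438), (169.5682830810547, 169.65232849121094), 72.69621276855469) 60.041843524514206 2131
t ring 53 [ 586.4 -167.8  113.3] [[ 577.3 -192.4   80.8]
 [ 596.3 -144.1  131.1]]
```

```bash
python3 - <<'E'
import cv2,numpy as np
a=[cv2.resize(cv2.imread(f"pics/{n}.png"),(395,295)) for n in("cs","ct","cd","ce")]
cv2.imwrite("pics/all.png",np.vstack([np.hstack(a[:2]),np.hstack(a[2:])]))
E
```

```text
(no output)
```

View pics/all.png

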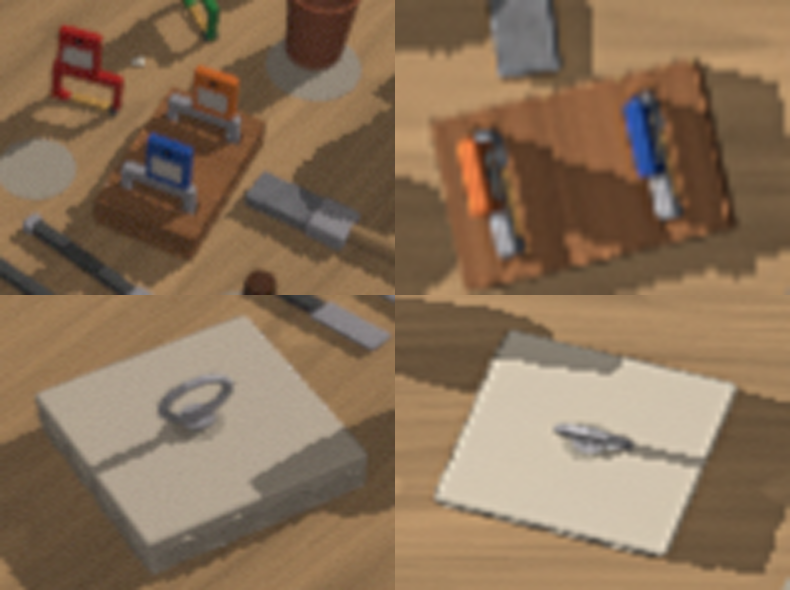

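The close crop shows the orange tag in the far slot and the blue one in the near slot, each with the hook's long side toward world −x. Red and green are outside the rack. The ring stands on the stone. Next I refine the yaws and positions.

```bash
cat > m.py <<'E'
from h import *
import pickle
s=pickle.load(open("scene0.pkl","rb"));t=pickle.load(open("top0.pkl","rb"))
def fit(P):
    q=P[:,:2]-P[:,:2].mean(0); w,ev=np.linalg.eigh(q.T@q); d=ev[:,1]*np.sign(ev[0,1])
    return d,np.degrees(np.arctan2(d[1],d[0]))
E
python3 - <<'E'
from m import *
t2=t["color"];print(cv2.cvtColor(t2,cv2.COLOR_BGR2HSV)[203:214:2,170:184:2].tolist())
for n,c,roi in(("s",s,(slice(120,200),slice(260,330))),("t",t,(slice(175,228),slice(160,225)))):
    W=pts(c); H,S,V=cv2.split(cv2.cvtColor(c["color"],cv2.COLOR_BGR2HSV)); R=np.zeros(H.shape,bool);R[roi]=1
    z=W[...,2]
    k=R&(abs(z-36)<5); nl,L,st,_=cv2.connectedComponentsWithStats(k.astype(np.uint8)); i=1+st[1:,4].argmax()
    P=W[k]; print(n,"rack",cv2.minAreaRect(W[L==i][:,:2].astype(np.float32)),cv2.minAreaRect(P[:,:2].astype(np.float32)),np.median(P[:,2]))
    # everything tall above the rack near the orange tag
    for nm,lo,hi in(("orange",215,290),("blue",125,185)):
        for za,zb in((44,60),(62,125)):
            k=R&(z>za)&(z<zb)&(W[...,1]>lo)&(W[...,1]<hi)&(W[...,0]>450)&(W[...,0]<580)
            P=W[k]
            if len(P)<5: print(n,nm,za,len(P));continue
            d,a=fit(P); pr=P[:,:2]@d; 
            print(n,nm,za,len(P),P.mean(0).round(1),"yaw",a.round(1),"along",np.percentile(pr,[1,99]).round(1),"mid",(P[:,:2].mean(0)+d*((pr.min()+pr.max())/2-pr.mean())).round(1))
W=pts(t);z=W[...,2]
for n,c,roi in(("s",s,(slice(195,300),slice(180,290))),("t",t,(slice(140,220),slice(258,340)))):
    W=pts(c);R=np.zeros(W.shape[:2],bool);R[roi]=1;k=R&(W[...,2]>90);P=W[k];d,a=fit(P);print(n,"ring",P.mean(0).round(1),a.round(1),"zmax",np.sort(P[:,2])[-6:].round(1))
E
```

```text
[[[12, 138, 133], [10, 182, 229], [10, 182, 206], [11, 89, 60], [12, 40, 63], [12, 142, 138], [12, 146, 89]], [[12, 138, 133], [12, 176, 220], [10, 180, 224], [8, 133, 71], [13, 50, 72], [14, 142, 131], [13, 146, 98]], [[12, 142, 135], [11, 163, 153], [10, 181, 223], [10, 183, 96], [14, 61, 71], [17, 141, 136], [12, 138, 100]], [[12, 140, 133], [13, 145, 146], [11, 181, 228], [10, 194, 133], [10, 165, 68], [17, 135, 117], [13, 144, 115]], [[13, 142, 133], [13, 143, 141], [11, 171, 173], [10, 149, 106], [4, 17, 119], [16, 82, 87], [13, 142, 145]], [[13, 141, 134], [12, 140, 140], [12, 143, 146], [12, 119, 133], [140, 4, 171], [135, 6, 90], [14, 147, 132]]]
s rack ((498.7722473144531, 201.6953582763672), (106.11924743652344, 176.4007110595703), 13.375826835632324) ((436.0357666015625, 249.38128662109375), (202.97132873535156, 299.67913818359375), 14.218810081481934) 37.51036272494434
s orange 44 52 [487.8 246.6  54.1] yaw 13.8 along [494.9 568.6] mid [486.9 246.4]
s orange 62 205 [494.9 248.2  90.9] yaw 13.1 along [500.5 562.9] mid [488.3 246.7]
s blue 44 48 [510.5 148.9  53.1] yaw 14.9 along [495.2 568.1] mid [510.6 148.9]
s blue 62 212 [518.1 151.1  90.8] yaw 14.2 along [500.5 564.4] mid [509.8 149. ]
t rack ((497.0281677246094, 198.78109741210938), (104.17379760742188, 170.28866577148438), 13.9118013381958) ((497.0281677246094, 198.78109741210938), (104.17379760742188, 170.28866577148438), 13.9118013381958) 35.74180024940006
t orange 44 20 [476.6 244.4  55.4] yaw 15.9 along [499.8 569.8] mid [486.  247.1]
t orange 62 93 [488.2 245.8  96.2] yaw 13.9 along [495.9 557.4] mid [481.6 244.2]
t blue 44 21 [492.2 144.9  56.7] yaw 8.4 along [487.  559.5] mid [507.  147.1]
t blue 62 73 [514.6 150.1 100.2] yaw 13.3 along [501.4 558.1] mid [505.5 147.9]
s ring [ 588.4 -169.5  114.7] 71.7 zmax [130.3 130.5 130.7 130.8 131.  131.2]
t ring [ 586.8 -167.   119.4] 72.4 zmax [128.  128.1 129.2 129.8 131.2 131.3]
```

```bash
python3 - <<'E'
from m import *
from scipy.spatial.transform import Rotation as Ro
st=manip.read_state()
R=Ro.from_euler("xyz",st["eef_rot"]).as_matrix();print(R.round(3)); print("tool y yaw",np.degrees(np.arctan2(R[1,1],R[0,1])), "joint6",st["joints"][5])
for c in(s,t):
    W=pts(c);k=(W[...,2]>100)&(W[...,1]>-80)&(W[...,1]<90)&(W[...,0]>520)&(W[...,0]<800);P=W[k];print("mallet",P.mean(0).round(),P.min(0).round(),P.max(0).round())
E
```

```text
[[-0.     0.26  -0.966]
 [ 0.001 -0.966 -0.26 ]
 [-1.    -0.001 -0.   ]]
tool y yaw -74.94314988570322 joint6 -0.06661406764629145
mallet [713.  13. 135.] [669. -21. 100.] [751.  59. 215.]
mallet [703.  17. 139.] [667. -18. 100.] [745.  56. 215.]
```

>>> jog_arm(
  series=[0, 0, 0, 0.04, 0.06, 0.03, 0.3, 0, 0, 0, 0.08, 0.12, 0.04, 0.3, 0, 0, 0, 0.12, 0.18, 0.04, 0.3, 0, 0, 0, 0.16, 0.24, 0.04, 0.3, 0, 0, 0, 0.2, 0.3, 0.04, 0.3, 0, 0, 0, 0.215, 0.348, 0.04, 0.3, 0, 0, 0, 0.23, 0.396, 0.04, 0.3, 0, 0, 0, 0.246, 0.444, 0.04, 0.3, 0, 0, 0, 0.261, 0.492, 0.04, 0.3, 0, 0, 0, 0.276, 0.54, 0.04, 0.3, 0, 0, -0.01, 0.292, 0.588, 0.04, 0.3, 0, 0, -0.0229, 0.307, 0.636, 0.04, 0.3, 0, 0, -0.0229, 0.322, 0.684, 0.04, 0.3, 0, 0, -0.0229, 0.338, 0.732, 0.04, 0.3, 0, 0, -0.0229, 0.353, 0.78, 0.036, 0.3, 0, 0, -0.0229, 0.353, 0.78, 0.036, 0.3, 0, 0, -0.0229, 0.353, 0.78, 0.036, 0.3],
  squeeze=20,
)

```text
clock: 2.22
eef_pos: [495.7, 248.5, 260.1]
eef_rot: [0.254, 1.57, -2.647]
wrist_force: [-0.2, -0.0, 0.2]
finger_gap: 61.0
```

```bash
python3 - <<'E'
from h import *
from scipy.spatial.transform import Rotation as Ro
st=manip.read_state();R=Ro.from_euler("xyz",st["eef_rot"]).as_matrix();print(R.round(3),"tool y yaw",np.degrees(np.arctan2(R[1,1],R[0,1])),st["joints"].round(2))
c=manip.camera("scene")
cv2.imwrite("pics/s1.png",cv2.resize(c["color"][60:210,210:370],None,fx=4,fy=4,interpolation=cv2.INTER_CUBIC))
E
```

```text
[[-0.001  0.238 -0.971]
 [-0.    -0.971 -0.238]
 [-1.     0.     0.001]] tool y yaw -76.24639329280849 [ 0.4   0.29  1.46 -0.    1.4   1.73]
```

View pics/s1.png

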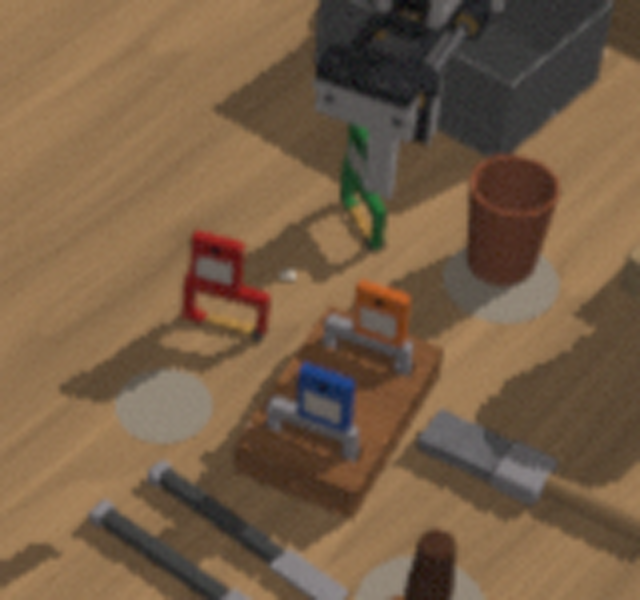

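The picture shows the gripper above the orange tag (crop 380,315) and nothing disturbed. Lowering onto the grip point.

>>> jog_arm(
  series=[0, 0, 0, 0, 0, -0.03, 0.3, 0, 0, 0, 0, 0, -0.06, 0.3, 0, 0, 0, 0, 0, -0.09, 0.3, 0, 0, 0, 0, 0, -0.115, 0.3, 0, 0, 0, 0, 0, -0.135, 0.3, 0, 0, 0, 0, 0, -0.152, 0.3, 0, 0, 0, 0, 0, -0.168, 0.3, 0, 0, 0, 0, 0, -0.168, 0.3],
  squeeze=20,
)

```text
clock: 3.28
eef_pos: [495.5, 248.5, 91.6]
eef_rot: [0.156, 1.569, -2.746]
wrist_force: [0.1, 0.2, -0.1]
finger_gap: 60.9
```

```bash
python3 - <<'E'
from h import *
a=[cv2.resize(manip.camera(n)["color"][r],(390,390),interpolation=cv2.INTER_CUBIC) for n,r in(("scene",(slice(100,190),slice(255,345))),("top",(slice(160,240),slice(140,220))))]
cv2.imwrite("pics/g1.png",np.hstack(a))
E
```

```text
(no output)
```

View pics/g1.png

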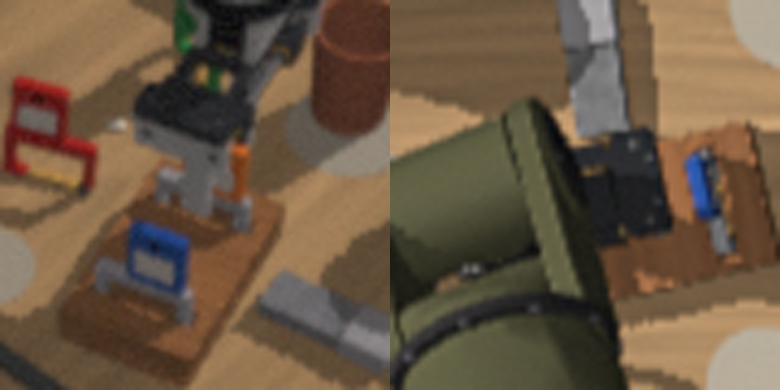

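The near finger stands in front of the orange plate (crop 200,180), clear of blue. Closing on it.

>>> jog_arm(
  series=[0, 0, 0, 0, 0, 0, -0.4, 0, 0, 0, 0, 0, 0, -0.9, 0, 0, 0, 0, 0, 0, -0.9, 0, 0, 0, 0, 0, 0, -0.9, 0, 0, 0, 0, 0, 0, -0.9, 0, 0, 0, 0, 0, 0, -0.9],
  squeeze=35,
)

```text
clock: 4.12
eef_pos: [495.6, 249.7, 92.3]
eef_rot: [-1.582, 1.569, 1.8]
wrist_force: [-1.1, 5.7, -0.9]
finger_gap: 11.8
```

>>> jog_arm(
  series=[0, 0, 0, 0, 0.0015, 0, -0.9, 0, 0, 0, 0, 0.0015, 0.004, -0.9, 0, 0, 0, 0, 0.0015, 0.012, -0.9, 0, 0, 0, 0, 0.0015, 0.025, -0.9, 0, 0, 0, 0, 0.0015, 0.045, -0.9, 0, 0, 0, 0, 0.0015, 0.07, -0.9, 0, 0, 0, 0, 0.0015, 0.1, -0.9, 0, 0, 0, 0, 0.0015, 0.14, -0.9, 0, 0, 0, 0, 0.0015, 0.18, -0.9, 0, 0, 0, 0, 0.0015, 0.215, -0.9, 0, 0, 0, 0, 0.0015, 0.215, -0.9, 0, 0, 0, 0, 0.0015, 0.215, -0.9],
)

```text
clock: 5.62
eef_pos: [495.6, 250.2, 306.7]
eef_rot: [0.214, 1.57, -2.688]
wrist_force: [-1.1, -0.3, -1.4]
finger_gap: 11.6
```

>>> jog_arm(
  series=[0, 0, -0.04, 0.005, -0.03, 0, -0.9, 0, 0, -0.1, 0.012, -0.07, 0, -0.9, 0, 0, -0.16, 0.02, -0.115, 0, -0.9, 0, 0, -0.22, 0.03, -0.16, 0, -0.9, 0, 0, -0.28, 0.04, -0.205, 0, -0.9, 0, 0, -0.34, 0.05, -0.25, 0, -0.9, 0, 0, -0.4, 0.06, -0.295, 0, -0.9, 0, 0, -0.46, 0.07, -0.34, 0, -0.9, 0, 0, -0.51, 0.08, -0.375, -0.01, -0.9, 0, 0, -0.5428, 0.088, -0.405, -0.03, -0.9, 0, 0, -0.5428, 0.091, -0.418, -0.045, -0.9, 0, 0, -0.5428, 0.091, -0.418, -0.045, -0.9, 0, 0, -0.5428, 0.091, -0.418, -0.045, -0.9, 0, 0, -0.5428, 0.091, -0.418, -0.045, -0.9],
)

```text
clock: 7.38
eef_pos: [587.1, -166.7, 263.4]
eef_rot: [-3.107, 1.569, -0.267]
wrist_force: [-0.1, -0.7, -0.3]
finger_gap: 11.8
```

```bash
cat > look.py <<'E'
from h import *
import pickle,sys
from scipy.spatial.transform import Rotation as Ro
tag=sys.argv[1]; 
c=manip.camera("scene");pickle.dump(c,open(tag+".pkl","wb"))
st=manip.read_state();R=Ro.from_euler("xyz",st["eef_rot"]).as_matrix();print(st["eef_pos"].round(2),st["wrist_force"].round(2),st["finger_gap"],"ty yaw",np.degrees(np.arctan2(R[1,1],R[0,1])).round(2),"xaxis",R[:,0].round(4))
cv2.imwrite(f"pics/{tag}.png",cv2.resize(c["color"][120:290,160:330],(595,595),interpolation=cv2.INTER_CUBIC))
E
python3 look.py r1
```

```text
[ 587.03 -166.86  263.31] [-0.14  0.21 -0.98] 11.887679230997941 ty yaw -107.29 xaxis [ 1.2e-03 -4.0e-04 -1.0e+00]
```

View pics/r1.png

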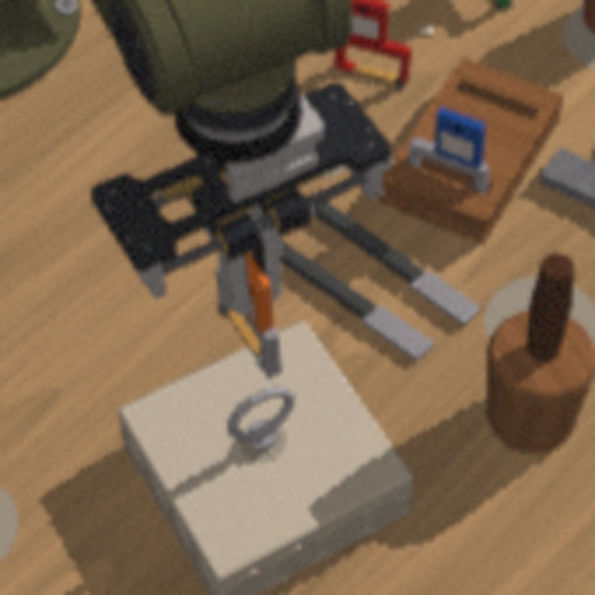

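```bash
cat > rel.py <<'E'
from m import *
import sys
a=np.radians(-17.3); e=np.array([np.cos(a),np.sin(a)]); n=np.array([-np.sin(a),np.cos(a)])
O=np.array([587.0,-168.3])
def prj(P): return np.c_[(P[:,:2]-O)@e,(P[:,:2]-O)@n,P[:,2]]
q=lambda x:np.percentile(x,[1,5,50,95,99]).round(1)
for nm,c in(("s0",s),("t0",t)):
    W=pts(c).reshape(-1,3);Q=prj(W);k=(abs(Q[:,0])<30)&(abs(Q[:,1])<40)&(Q[:,2]>70)&(Q[:,2]<140)
    Q=Q[k];print(nm,"ring all",len(Q),"e",q(Q[:,0]),"n",q(Q[:,1]))
    h=Q[Q[:,2]>122];print("  crown e",q(h[:,0]),"n",q(h[:,1]),"z",q(h[:,2]))
if len(sys.argv)>1:
    c=pickle.load(open(sys.argv[1]+".pkl","rb"));zt=float(sys.argv[2]) # tcp z
    W=pts(c);Q=prj(W.reshape(-1,3)).reshape(W.shape)
    H,S,V=cv2.split(cv2.cvtColor(c["color"],cv2.COLOR_BGR2HSV))
    b=(abs(Q[...,0])<60)&(abs(Q[...,1])<14)
    for lo in range(-84,24,6):
        k=b&(Q[...,2]>zt+lo)&(Q[...,2]<=zt+lo+6)
        if k.sum()>3: print("tagz",lo+80,k.sum(),"e",q(Q[...,0][k]),"n",q(Q[...,1][k]))
    for nm,m in(("orange",(H>3)&(H<16)&(S>170)),("brass",(H>16)&(H<30)&(S>120))):
        k=b&m&(Q[...,2]>zt-90)&(Q[...,2]<zt+30)
        if k.sum()>3:print(nm,k.sum(),"e",q(Q[...,0][k]),"n",q(Q[...,1][k]),"z",q(Q[...,2][k]-zt+80))
E
python3 rel.py r1 263.3
```

```text
s0 ring all 172 e [-10.3  -5.1   2.3   8.9  12.3] n [-26.1 -22.9   0.7  23.2  26.5]
  crown e [-3.5 -2.5  1.1  4.2  4.8] n [-18.1 -14.8   0.9  18.1  20. ] z [122.6 122.8 126.6 130.8 131.1]
t0 ring all 70 e [-10.2  -8.   -1.7   3.1   4. ] n [-25.6 -21.4  -0.3  22.3  24.8]
  crown e [-4.1 -3.9 -0.7  2.8  3.3] n [-20.3 -17.2  -1.9  12.9  14. ] z [122.2 122.5 124.8 130.9 131.2]
tagz 2 26 e [-43.2 -37.9 -12.1  20.4  25.7] n [-4.4 -3.1 -1.   5.6  6.9]
tagz 8 48 e [-43.9 -40.3 -12.   26.9  27.7] n [-4.8 -4.1  0.6  6.1  6.9]
tagz 14 12 e [-43.9 -42.7  22.9  27.3  27.4] n [-4.  -3.9 -1.4  8.1  9. ]
tagz 20 9 e [-46.1 -45.   26.4  27.2  27.4] n [-3.4 -3.2 -0.6  3.7  4.4]
tagz 26 7 e [-44.4 -43.3  24.7  25.8  25.9] n [-3.2 -3.1 -2.2  6.   6.2]
tagz 32 12 e [-36.6  -7.5  25.   26.9  27.3] n [-3.2 -3.2  0.9  6.6  6.8]
tagz 38 10 e [-40.7 -27.4  23.8  25.3  25.7] n [-3.7 -3.7 -2.9  5.2  6. ]
tagz 44 22 e [-44.9 -42.9  18.5  25.5  26.4] n [-3.7 -3.6 -2.1  7.5  8.5]
tagz 50 20 e [ 1.2  7.6 19.3 25.6 25.6] n [-3.5 -3.5  1.   6.3  8.2]
tagz 56 6 e [ 5.8  6.7 16.2 20.2 20.4] n [-3.7 -3.6  0.2  4.7  4.9]
tagz 62 13 e [ 6.8  6.9 16.8 20.1 20.7] n [-6.3 -5.1 -2.6  5.6  5.8]
tagz 68 17 e [ 5.8  6.5 11.4 19.2 19.3] n [-13.4 -12.5  -3.    8.3  12.5]
tagz 74 15 e [ 7.2  7.2 14.8 19.4 19.9] n [-11.7 -10.3  -2.4   6.8   7.4]
tagz 80 14 e [ 7.   7.3  9.9 19.1 19.2] n [-11.6 -10.2  -3.1   2.2   3.2]
tagz 86 19 e [ 6.5  6.6 14.1 19.6 19.7] n [-13.8 -13.2  -1.8  12.1  12.8]
tagz 92 22 e [ 4.   6.3  8.7 19.5 19.8] n [-10.6  -8.5  -1.3  12.3  13.1]
tagz 98 50 e [-9.4 -6.6  8.1 17.  18.1] n [-12.5  -9.6   3.9   9.2  11.7]
orange 83 e [-7.5 -2.6 15.8 19.7 20.2] n [-3.6 -3.   1.4  7.3  7.8] z [ 57.6  63.9  96.1 103.  104.3]
brass 38 e [-36.1 -34.8 -15.6   1.    2.6] n [-2.6 -1.7  1.8  5.6  5.9] z [ 5.3  6.2  8.9 12.8 31.1]
```

>>> jog_arm(
  series=[0, 0, 0, 0.0015, -0.002, -0.015, -0.9, 0, 0, 0, 0.0015, -0.002, -0.03, -0.9, 0, 0, 0, 0.0015, -0.002, -0.038, -0.9, 0, 0, 0, 0.0015, -0.002, -0.038, -0.9, 0, 0, 0, 0.0015, -0.002, -0.038, -0.9, 0, 0, 0, 0.0015, -0.002, -0.038, -0.9],
)

```text
clock: 8.18
eef_pos: [588.5, -169.7, 224.9]
eef_rot: [-3.133, 1.57, -0.295]
wrist_force: [-0.1, -0.4, -2.0]
finger_gap: 12.1
```

```bash
python3 look.py r2; python3 rel.py r2 225.3 | tail -20; python3 - <<'E'
import pickle,cv2
c=pickle.load(open("r2.pkl","rb"));cv2.imwrite("pics/r2c.png",cv2.resize(c["color"][180:255,200:270],None,fx=8,fy=8,interpolation=cv2.INTER_CUBIC))
E
```

```text
[ 588.48 -169.66  224.86] [ 0.78 -0.78 -0.72] 11.850759988285574 ty yaw -107.35 xaxis [ 6.e-04 -2.e-04 -1.e+00]
  crown e [-4.1 -3.9 -0.7  2.8  3.3] n [-20.3 -17.2  -1.9  12.9  14. ] z [122.2 122.5 124.8 130.9 131.2]
tagz 2 33 e [-41.4 -37.  -16.2  27.8  29.1] n [-7.2 -6.4 -2.4  3.3  5. ]
tagz 8 36 e [-41.1 -36.5  -5.1  28.2  28.7] n [-6.7 -5.2 -1.5  2.9  4.5]
tagz 14 10 e [-41.4 -40.   26.4  29.5  29.7] n [-5.4 -5.4 -3.2  6.1  6.8]
tagz 20 9 e [-41.9 -40.6  27.   29.1  29.2] n [-5.8 -5.7 -4.3  2.3  2.4]
tagz 26 8 e [-36.9 -18.9  27.4  29.4  29.7] n [-5.5 -5.4 -2.3  1.6  2. ]
tagz 32 8 e [-40.3 -40.2  26.8  28.9  29. ] n [-5.8 -5.7 -3.2  3.3  3.5]
tagz 38 13 e [-43.2 -41.3  26.   27.7  28. ] n [-6.1 -6.  -4.5  3.9  4.4]
tagz 44 16 e [-41.4 -41.4  15.3  27.   27.2] n [-6.4 -6.3 -4.5  4.7  5.5]
tagz 50 16 e [-33.8   0.4  23.2  27.7  28.9] n [-5.9 -5.7 -1.4  3.9  4.6]
tagz 56 13 e [ 7.8  8.6 20.7 21.6 21.7] n [-7.4 -6.5 -0.7  9.4 12.1]
tagz 62 10 e [ 9.2  9.3 15.3 21.6 21.9] n [-10.2 -10.1  -6.1   3.1   3.3]
tagz 68 12 e [ 8.6  9.2 18.4 23.2 23.8] n [-12.  -11.1  -4.4   6.8  10.3]
tagz 74 15 e [ 9.4  9.4 17.3 22.3 22.3] n [-12.5 -12.3  -2.9  10.9  11.5]
tagz 80 15 e [ 8.7  8.8 14.7 20.3 20.4] n [-11.5 -10.7  -5.   12.2  12.8]
tagz 86 21 e [ 7.6  8.4 13.3 20.4 20.6] n [-11.8 -11.5  -4.3  12.8  13.4]
tagz 92 14 e [-7.1 -3.6 12.2 20.8 21.1] n [-13.4 -12.1  -0.3   9.3   9.7]
tagz 98 51 e [-5.6 -3.3 10.4 20.4 20.7] n [-11.4  -8.9   1.3   8.3  13.1]
orange 69 e [-7.  -3.4 18.5 22.2 23. ] n [-5.8 -5.5 -0.7  4.4  6.6] z [ 60.9  64.3  97.7 102.4 103.6]
brass 29 e [-31.6 -29.8 -14.3   1.2   2.7] n [-3.7 -3.5 -0.5  3.   3.5] z [ 4.   5.3  8.2 10.8 12.7]
```

View pics/r2c.png

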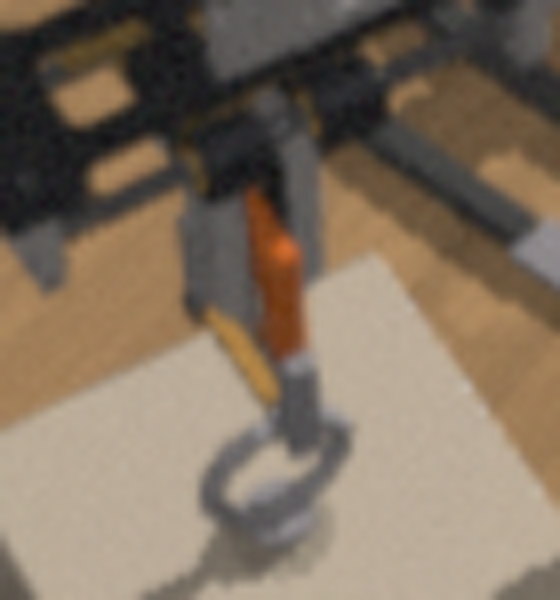

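Now at e≈0 relative to the ring (tag nose end 27, ring crown 0 in the same view). Lowering slowly until contact.

>>> jog_arm(
  series=[0, 0, 0, 0, 0, -0.002, -0.9, 0, 0, 0, 0, 0, -0.004, -0.9, 0, 0, 0, 0, 0, -0.006, -0.9, 0, 0, 0, 0, 0, -0.008, -0.9, 0, 0, 0, 0, 0, -0.01, -0.9, 0, 0, 0, 0, 0, -0.01, -0.9],
)

```text
clock: 8.98
eef_pos: [588.3, -169.6, 214.2]
eef_rot: [-0.061, 1.57, 2.778]
wrist_force: [0.2, -0.0, -0.9]
finger_gap: 11.7
```

>>> jog_arm(
  series=[0, 0, 0, 0, 0, -0.001, -0.9, 0, 0, 0, 0, 0, -0.002, -0.9, 0, 0, 0, 0, 0, -0.002, -0.9],
)

```text
clock: 9.35
eef_pos: [588.3, -169.6, 212.4]
eef_rot: [0.018, 1.571, 2.856]
wrist_force: [-0.1, 0.5, -1.2]
finger_gap: 11.5
```

>>> jog_arm(
  series=[0, 0, 0, 0, 0, -0.001, -0.9, 0, 0, 0, 0, 0, -0.002, -0.9, 0, 0, 0, 0, 0, -0.002, -0.9],
)

```text
clock: 9.72
eef_pos: [588.3, -169.6, 210.3]
eef_rot: [-0.065, 1.571, 2.774]
wrist_force: [0.2, 0.1, -1.1]
finger_gap: 11.3
```

>>> jog_arm(
  series=[0, 0, 0, 0, 0, -0.001, -0.9, 0, 0, 0, 0, 0, -0.002, -0.9, 0, 0, 0, 0, 0, -0.002, -0.9],
)

```text
clock: 10.1
eef_pos: [588.3, -169.6, 208.3]
eef_rot: [-0.304, 1.571, 2.535]
wrist_force: [0.1, 0.1, -1.3]
finger_gap: 11.7
```

>>> jog_arm(
  series=[0, 0, 0, 0, 0, -0.001, -0.9, 0, 0, 0, 0, 0, -0.002, -0.9, 0, 0, 0, 0, 0, -0.002, -0.9],
)

```text
clock: 10.48
eef_pos: [588.4, -169.6, 206.5]
eef_rot: [2.895, 1.571, -0.549]
wrist_force: [0.0, -0.1, -1.1]
finger_gap: 11.6
```

>>> jog_arm(
  series=[0, 0, 0, 0, 0, -0.001, -0.9, 0, 0, 0, 0, 0, -0.002, -0.9, 0, 0, 0, 0, 0, -0.002, -0.9],
)

```text
clock: 10.85
eef_pos: [588.4, -169.6, 204.6]
eef_rot: [-3.059, 1.571, -0.221]
wrist_force: [-1.2, 0.2, 3.0]
finger_gap: 11.7
```

>>> jog_arm(
  series=[0, 0, 0, 0, 0, -0.001, -0.9, 0, 0, 0, 0, 0, -0.002, -0.9, 0, 0, 0, 0, 0, -0.002, -0.9],
)

```text
clock: 11.22
eef_pos: [588.4, -169.6, 202.4]
eef_rot: [-2.984, 1.571, -0.145]
wrist_force: [0.0, 0.1, 3.5]
finger_gap: 11.6
```

>>> jog_arm(
  series=[0, 0, 0, 0, 0, -0.001, -0.9, 0, 0, 0, 0, 0, -0.002, -0.9, 0, 0, 0, 0, 0, -0.002, -0.9],
)

```text
clock: 11.6
eef_pos: [588.5, -169.6, 200.4]
eef_rot: [3.117, 1.57, -0.328]
wrist_force: [0.1, 0.3, 3.6]
finger_gap: 12.0
```

```bash
python3 look.py r3
```

```text
[ 588.45 -169.63  200.46] [0.79 0.49 3.56] 11.560931766913349 ty yaw -107.36 xaxis [ 2.e-04 -0.e+00 -1.e+00]
```

View pics/r3.png

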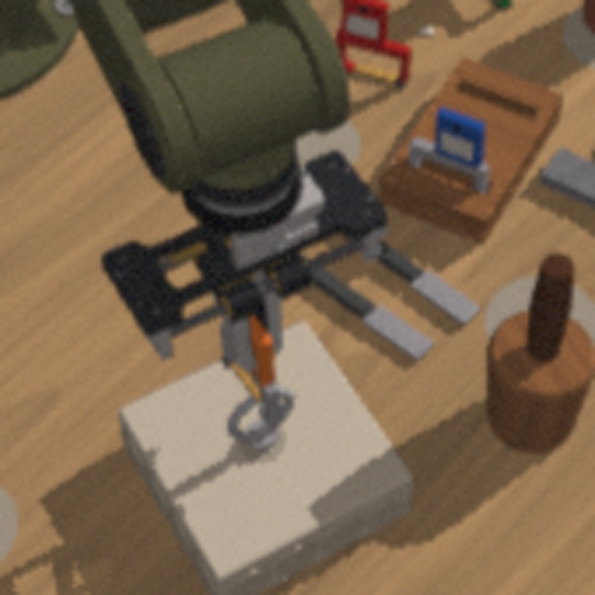

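The gate is yielding at about 4.7 N net. The picture shows the nose in front of the crown (270,400). Continuing.

>>> jog_arm(
  series=[0, 0, 0, 0, 0, -0.001, -0.9, 0, 0, 0, 0, 0, -0.002, -0.9, 0, 0, 0, 0, 0, -0.003, -0.9, 0, 0, 0, 0, 0, -0.003, -0.9],
)

```text
clock: 12.15
eef_pos: [588.4, -169.6, 197.4]
eef_rot: [-0.45, 1.571, 2.389]
wrist_force: [0.9, -1.2, 4.0]
finger_gap: 11.5
```

>>> jog_arm(
  series=[0, 0, 0, 0, 0, -0.001, -0.9, 0, 0, 0, 0, 0, -0.002, -0.9, 0, 0, 0, 0, 0, -0.003, -0.9, 0, 0, 0, 0, 0, -0.003, -0.9],
)

```text
clock: 12.65
eef_pos: [588.3, -169.6, 194.3]
eef_rot: [-0.059, 1.57, 2.78]
wrist_force: [0.7, 0.2, 3.6]
finger_gap: 12.1
```

>>> jog_arm(
  series=[0, 0, 0, 0, 0, -0.001, -0.9, 0, 0, 0, 0, 0, -0.002, -0.9, 0, 0, 0, 0, 0, -0.003, -0.9, 0, 0, 0, 0, 0, -0.003, -0.9],
)

```text
clock: 13.15
eef_pos: [588.3, -169.6, 191.3]
eef_rot: [-0.065, 1.57, 2.773]
wrist_force: [0.0, 0.2, 4.1]
finger_gap: 11.6
```

>>> jog_arm(
  series=[0, 0, 0, 0, 0, -0.001, -0.9, 0, 0, 0, 0, 0, -0.002, -0.9, 0, 0, 0, 0, 0, -0.003, -0.9, 0, 0, 0, 0, 0, -0.003, -0.9],
)

```text
clock: 13.65
eef_pos: [588.3, -169.6, 188.3]
eef_rot: [-0.091, 1.57, 2.748]
wrist_force: [-1.3, 0.9, 4.4]
finger_gap: 11.6
```

>>> jog_arm(
  series=[0, 0, 0, 0, 0, -0.001, -0.9, 0, 0, 0, 0, 0, -0.002, -0.9, 0, 0, 0, 0, 0, -0.003, -0.9, 0, 0, 0, 0, 0, -0.003, -0.9],
)

```text
clock: 14.15
eef_pos: [588.2, -169.6, 185.2]
eef_rot: [-0.062, 1.57, 2.777]
wrist_force: [-1.3, 0.9, 4.8]
finger_gap: 11.7
```

Travel from first touch is about 20.5 mm. Smaller steps from here.

>>> jog_arm(
  series=[0, 0, 0, 0, 0, -0.001, -0.9, 0, 0, 0, 0, 0, -0.002, -0.9, 0, 0, 0, 0, 0, -0.002, -0.9],
)

```text
clock: 14.52
eef_pos: [588.3, -169.6, 183.3]
eef_rot: [-0.086, 1.57, 2.753]
wrist_force: [-1.0, 0.4, 4.8]
finger_gap: 12.0
```

>>> jog_arm(
  series=[0, 0, 0, 0, 0, -0.001, -0.9, 0, 0, 0, 0, 0, -0.002, -0.9, 0, 0, 0, 0, 0, -0.002, -0.9],
)

```text
clock: 14.9
eef_pos: [588.3, -169.6, 181.3]
eef_rot: [0.004, 1.57, 2.843]
wrist_force: [-1.6, 1.0, 4.8]
finger_gap: 11.9
```

>>> jog_arm(
  series=[0, 0, 0, 0, 0, -0.001, -0.9, 0, 0, 0, 0, 0, -0.001, -0.9],
)

```text
clock: 15.15
eef_pos: [588.3, -169.6, 180.3]
eef_rot: [-0.012, 1.571, 2.827]
wrist_force: [-1.4, 0.5, 4.0]
finger_gap: 12.1
```

>>> jog_arm(
  series=[0, 0, 0, 0, 0, -0.001, -0.9, 0, 0, 0, 0, 0, -0.001, -0.9],
)

```text
clock: 15.4
eef_pos: [588.3, -169.6, 179.3]
eef_rot: [-0.003, 1.57, 2.836]
wrist_force: [-1.6, 0.6, 3.3]
finger_gap: 11.7
```

>>> jog_arm(
  series=[0, 0, 0, 0, 0, -0.001, -0.9, 0, 0, 0, 0, 0, -0.001, -0.9],
)

```text
clock: 15.65
eef_pos: [588.2, -169.5, 178.2]
eef_rot: [-0.02, 1.57, 2.819]
wrist_force: [-1.7, 1.2, 3.4]
finger_gap: 11.8
```

>>> jog_arm(
  series=[0, 0, 0, 0, 0, -0.001, -0.9, 0, 0, 0, 0, 0, -0.001, -0.9],
)

```text
clock: 15.9
eef_pos: [588.2, -169.5, 177.2]
eef_rot: [-0.034, 1.57, 2.805]
wrist_force: [-3.5, 0.4, 3.0]
finger_gap: 12.1
```

>>> jog_arm(
  series=[0, 0, 0, 0, 0, -0.001, -0.9, 0, 0, 0, 0, 0, -0.001, -0.9],
)

```text
clock: 16.15
eef_pos: [588.1, -169.5, 176.1]
eef_rot: [-0.024, 1.57, 2.815]
wrist_force: [-3.5, 0.4, 2.6]
finger_gap: 12.1
```

>>> jog_arm(
  series=[0, 0, 0, 0, 0, -0.001, -0.9, 0, 0, 0, 0, 0, -0.001, -0.9],
)

```text
clock: 16.4
eef_pos: [588.1, -169.5, 175.0]
eef_rot: [-0.009, 1.57, 2.83]
wrist_force: [-4.8, 2.1, 1.2]
finger_gap: 12.2
```

>>> jog_arm(
  series=[0, 0, 0, 0, 0, -0.001, -0.9, 0, 0, 0, 0, 0, -0.001, -0.9, 0, 0, 0, 0, 0, -0.001, -0.9],
)

```text
clock: 16.77
eef_pos: [588.7, -169.7, 174.2]
eef_rot: [-3.127, 1.57, -0.288]
wrist_force: [-0.2, -0.6, -1.2]
finger_gap: 11.9
```

The force fell back to the tag's weight (−1.2 N) and the sideways force vanished, so it has snapped. Checking by picture, then raising toward the tug.

```bash
python3 look.py r4;python3 - <<'E'
import pickle,cv2
c=pickle.load(open("r4.pkl","rb"));cv2.imwrite("pics/r4c.png",cv2.resize(c["color"][190:255,200:265],None,fx=9,fy=9,interpolation=cv2.INTER_CUBIC))
E
```

```text
[ 588.68 -169.73  174.36] [ 0.03 -0.17 -1.98] 12.069730782875391 ty yaw -107.36 xaxis [ 8.e-04 -3.e-04 -1.e+00]
```

View pics/r4c.png

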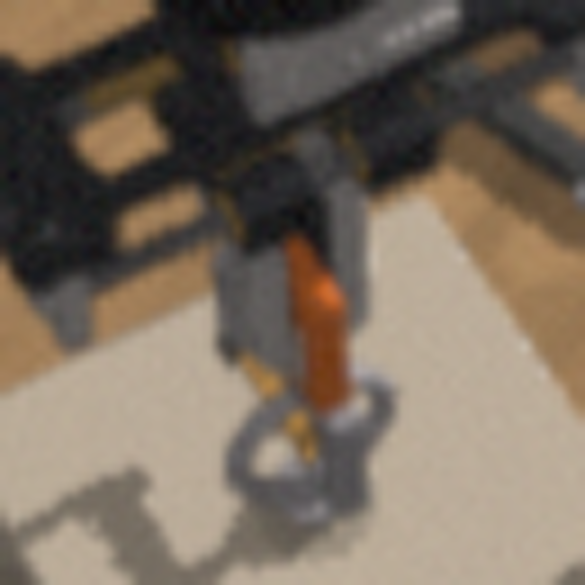

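>>> jog_arm(
  series=[0, 0, 0, 0, 0, 0.003, -0.9, 0, 0, 0, 0, 0, 0.006, -0.9, 0, 0, 0, 0, 0, 0.009, -0.9, 0, 0, 0, 0, 0, 0.012, -0.9, 0, 0, 0, 0, 0, 0.014, -0.9, 0, 0, 0, 0, 0, 0.014, -0.9],
)

```text
clock: 17.58
eef_pos: [588.4, -169.6, 188.6]
eef_rot: [3.142, 1.571, -0.303]
wrist_force: [-1.0, 0.1, -1.2]
finger_gap: 11.4
```

The picture shows the brass gate running straight under the crown, (265,375) to (305,440), so it is shut. Now the tug in small steps.

>>> jog_arm(
  series=[0, 0, 0, 0, 0, 0.001, -0.9, 0, 0, 0, 0, 0, 0.002, -0.9, 0, 0, 0, 0, 0, 0.002, -0.9],
)

```text
clock: 17.95
eef_pos: [588.4, -169.6, 190.5]
eef_rot: [3.092, 1.571, -0.352]
wrist_force: [-0.2, -0.3, -2.3]
finger_gap: 12.1
```

>>> jog_arm(
  series=[0, 0, 0, 0, 0, 0.0005, -0.9, 0, 0, 0, 0, 0, 0.001, -0.9, 0, 0, 0, 0, 0, 0.001, -0.9],
)

```text
clock: 18.32
eef_pos: [588.4, -169.6, 191.5]
eef_rot: [-3.104, 1.571, -0.265]
wrist_force: [1.5, -0.8, -1.0]
finger_gap: 11.6
```

>>> jog_arm(
  series=[0, 0, 0, 0, 0, 0.0003, -0.9, 0, 0, 0, 0, 0, 0.0005, -0.9, 0, 0, 0, 0, 0, 0.0005, -0.9],
)

```text
clock: 18.7
eef_pos: [588.4, -169.6, 192.0]
eef_rot: [3.008, 1.571, -0.436]
wrist_force: [-0.1, -0.3, -0.7]
finger_gap: 11.6
```

>>> jog_arm(
  series=[0, 0, 0, 0, 0, 0.0003, -0.9, 0, 0, 0, 0, 0, 0.0005, -0.9, 0, 0, 0, 0, 0, 0.0005, -0.9],
)

```text
clock: 19.08
eef_pos: [588.4, -169.6, 192.5]
eef_rot: [-2.054, 1.571, 0.784]
wrist_force: [0.7, 0.6, -1.8]
finger_gap: 11.8
```

>>> jog_arm(
  series=[0, 0, 0, 0, 0, 0.0003, -0.9, 0, 0, 0, 0, 0, 0.0005, -0.9, 0, 0, 0, 0, 0, 0.0005, -0.9],
)

```text
clock: 19.45
eef_pos: [588.3, -169.6, 192.7]
eef_rot: [-0.124, 1.57, 2.715]
wrist_force: [0.5, -1.1, -3.8]
finger_gap: 11.7
```

>>> jog_arm(
  series=[0, 0, 0, 0, 0, 0.0002, -0.9, 0, 0, 0, 0, 0, 0.0002, -0.9, 0, 0, 0, 0, 0, 0.0002, -0.9],
)

```text
clock: 19.82
eef_pos: [588.3, -169.6, 192.9]
eef_rot: [-0.105, 1.57, 2.734]
wrist_force: [0.5, -0.0, -8.0]
finger_gap: 11.8
```

>>> jog_arm(
  series=[0, 0, 0, 0, 0, -0.0001, -0.9, 0, 0, 0, 0, 0, -0.0001, -0.9, 0, 0, 0, 0, 0, -0.0001, -0.9, 0, 0, 0, 0, 0, -0.0001, -0.9],
)

```text
clock: 20.32
eef_pos: [588.3, -169.6, 192.9]
eef_rot: [-0.015, 1.57, 2.824]
wrist_force: [0.4, 0.6, -8.9]
finger_gap: 11.6
```

>>> jog_arm(
  series=[0, 0, 0, 0, 0, 0, -0.9, 0, 0, 0, 0, 0, 0, -0.9, 0, 0, 0, 0, 0, 0, -0.9, 0, 0, 0, 0, 0, 0, -0.9],
)

```text
clock: 20.82
eef_pos: [588.3, -169.6, 192.9]
eef_rot: [-0.212, 1.571, 2.627]
wrist_force: [0.6, -0.0, -10.2]
finger_gap: 11.7
```

The gate held about 5–9 N net for over a second, with no slip. Lowering to rest the spine on the ring.

>>> jog_arm(
  series=[0, 0, 0, 0, 0, -0.001, -0.9, 0, 0, 0, 0, 0, -0.004, -0.9, 0, 0, 0, 0, 0, -0.007, -0.9, 0, 0, 0, 0, 0, -0.01, -0.9, 0, 0, 0, 0, 0, -0.013, -0.9, 0, 0, 0, 0, 0, -0.016, -0.9, 0, 0, 0, 0, 0, -0.018, -0.9, 0, 0, 0, 0, 0, -0.02, -0.9, 0, 0, 0, 0, 0, -0.02, -0.9],
)

```text
clock: 21.95
eef_pos: [588.3, -169.6, 172.9]
eef_rot: [-0.063, 1.571, 2.775]
wrist_force: [-0.4, -0.4, -0.5]
finger_gap: 12.1
```

>>> jog_arm(
  series=[0, 0, 0, 0, 0, -0.0005, -0.9, 0, 0, 0, 0, 0, -0.0007, -0.9, 0, 0, 0, 0, 0, -0.0007, -0.9],
)

```text
clock: 22.32
eef_pos: [588.4, -169.6, 172.4]
eef_rot: [2.699, 1.571, -0.746]
wrist_force: [-0.3, 0.1, -0.7]
finger_gap: 11.9
```

>>> jog_arm(
  series=[0, 0, 0, 0, 0, -0.0005, -0.9, 0, 0, 0, 0, 0, -0.0007, -0.9, 0, 0, 0, 0, 0, -0.0007, -0.9],
)

```text
clock: 22.7
eef_pos: [588.4, -169.6, 171.6]
eef_rot: [0.05, 1.571, 2.889]
wrist_force: [-0.2, 0.1, -1.2]
finger_gap: 11.9
```

>>> jog_arm(
  series=[0, 0, 0, 0, 0, -0.0005, -0.9, 0, 0, 0, 0, 0, -0.0005, -0.9, 0, 0, 0, 0, 0, -0.0005, -0.9],
)

```text
clock: 23.08
eef_pos: [588.4, -169.6, 171.4]
eef_rot: [-3.135, 1.57, -0.297]
wrist_force: [-0.5, 0.7, 2.5]
finger_gap: 11.8
```

>>> jog_arm(
  series=[0, 0, 0, 0, 0, -0.0003, -0.9, 0, 0, 0, 0, 0, -0.0005, -0.9, 0, 0, 0, 0, 0, -0.0005, -0.9],
)

```text
clock: 23.45
eef_pos: [588.5, -169.6, 171.3]
eef_rot: [3.098, 1.57, -0.346]
wrist_force: [-1.5, 0.7, 5.9]
finger_gap: 12.1
```

It rests on the ring at TCP z 171.4. Easing off the last press, then opening.

>>> jog_arm(
  series=[0, 0, 0, 0, 0, 0.0006, -0.9, 0, 0, 0, 0, 0, 0.0006, -0.9, 0, 0, 0, 0, 0, 0.0006, -0.65, 0, 0, 0, 0, 0, 0.0006, -0.5, 0, 0, 0, 0, 0, 0.0006, -0.3, 0, 0, 0, 0, 0, 0.0006, 0, 0, 0, 0, 0, 0, 0.0006, 0.3, 0, 0, 0, 0, 0, 0.0006, 0.3, 0, 0, 0, 0, 0, 0.0006, 0.3, 0, 0, 0, 0, 0, 0.0006, 0.3],
)

```text
clock: 24.7
eef_pos: [588.4, -169.6, 171.2]
eef_rot: [3.1, 1.571, -0.344]
wrist_force: [-1.2, 0.1, -0.1]
finger_gap: 60.9
```

```bash
python3 look.py r5
```

```text
[ 588.37 -169.61  171.24] [-0.12 -0.13  0.37] 61.13393741096104 ty yaw -107.36 xaxis [-0.  0. -1.]
```

View pics/r5.png

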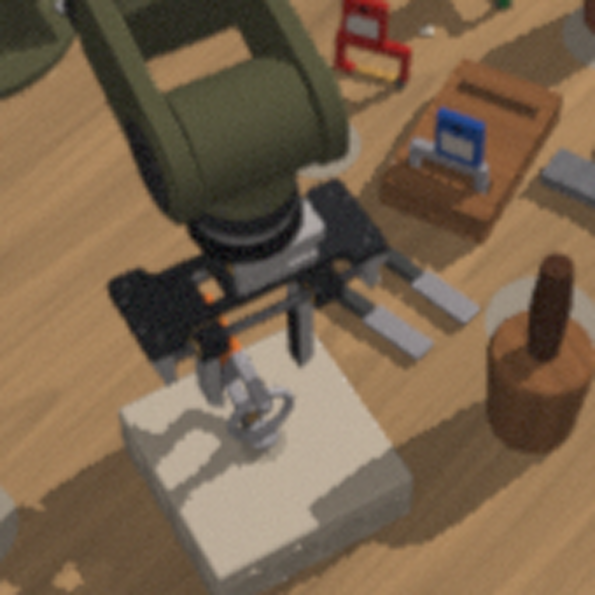

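The tag is on the ring, leaning toward −x beside the near finger. I open wider first, then retreat straight up.

>>> jog_arm(
  series=[0, 0, 0, 0, 0, 0, 0.6, 0, 0, 0, 0, 0, 0, 1, 0, 0, 0, 0, 0, 0, 1, 0, 0, 0, 0, 0, 0, 1, 0, 0, 0, 0, 0, 0, 1, 0, 0, 0, 0, 0, 0, 1],
)

```text
clock: 25.5
eef_pos: [588.4, -169.6, 171.3]
eef_rot: [3.141, 1.571, -0.303]
wrist_force: [-0.2, 0.4, -0.1]
finger_gap: 93.8
```

```bash
python3 look.py r6
```

```text
[ 588.39 -169.6   171.27] [-0.54  0.3  -0.12] 93.89416192210332 ty yaw -107.35 xaxis [ 0. -0. -1.]
```

View pics/r6.png

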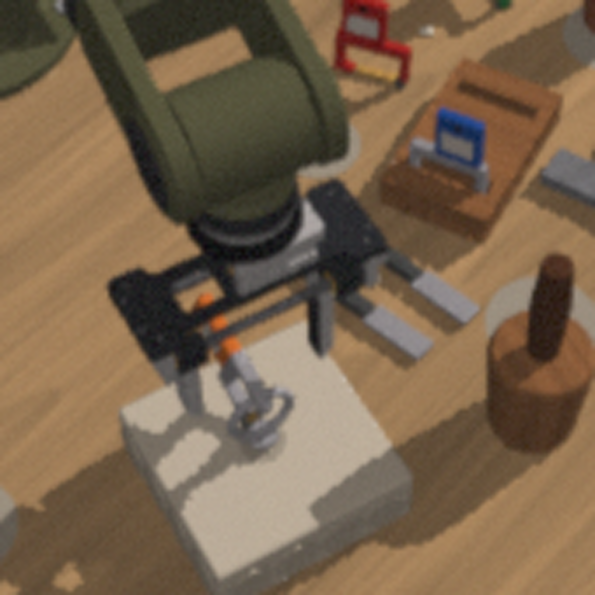

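>>> jog_arm(
  series=[0, 0, 0, 0, 0, 0.015, 1, 0, 0, 0, 0, 0, 0.04, 1, 0, 0, 0, 0, 0, 0.08, 1, 0, 0, 0, 0, 0, 0.12, 1, 0, 0, 0, 0, 0, 0.16, 1, 0, 0, 0, -0.05, 0, 0.18, 1, 0, 0, 0, -0.1, 0, 0.18, 1, 0, 0, 0, -0.15, 0, 0.18, 1, 0, 0, 0, -0.2, 0, 0.18, 1, 0, 0, 0, -0.2, 0, 0.18, 1, 0, 0, 0, -0.2, 0, 0.18, 1, 0, 0, 0, -0.2, 0, 0.18, 1],
)

```text
clock: 27.05
eef_pos: [389.1, -169.6, 351.2]
eef_rot: [-0.284, 1.57, 2.555]
wrist_force: [0.2, -0.2, -0.2]
finger_gap: 94.0
```

```bash
python3 look.py r7; python3 - <<'E'
import pickle
from h import *
c=pickle.load(open("r7.pkl","rb"));t=manip.camera("top")
a=cv2.resize(c["color"][190:265,190:275],(395,350),interpolation=cv2.INTER_CUBIC)
b=cv2.resize(t["color"][140:220,255:345],(395,350),interpolation=cv2.INTER_CUBIC)
cv2.imwrite("pics/r7c.png",np.hstack([a,b]));cv2.imwrite("pics/s7.png",c["color"])
E
```

```text
[ 389.03 -169.58  351.03] [-0.17 -0.38 -0.75] 93.81119953067046 ty yaw -107.33 xaxis [-7.e-04  4.e-04 -1.e+00]
```

View pics/r7c.png

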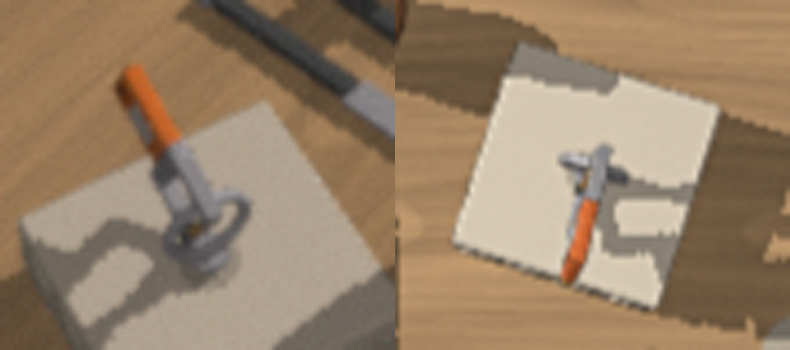

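View pics/s7.png

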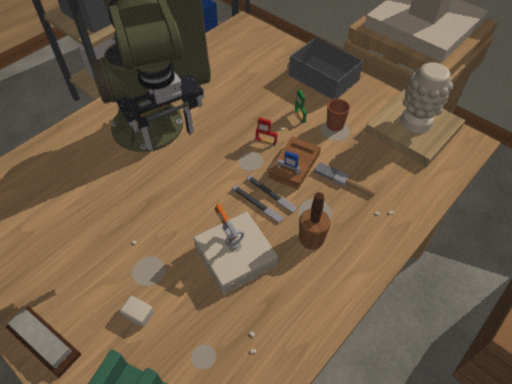

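The tag hangs on the ring, tipped over by its own weight, with the bar inside the window. Blue, red, green and the rest are where they were, and the robot is clear. Handing in.

```bash
python3 -c "
from cell import manip
print(manip.sign_off())"
```

```text
the job is handed in; nothing more can be done
None
```

The orange tag is snapped onto the ring of the lifting eye and released, and the job is handed in at about 27 s.

- **Pressing on:** I lifted the tag from its rack slot and pressed it straight down. First touch came at about 4 N. The force stayed under 6 N until the bar passed the gate's end, about 31 mm later. It then dropped back to the tag's weight alone, and the picture showed the gate shut beneath the crown.
- **Tug:** The gate held for about a second with no movement. The pull was meant to be about 5 N but crept up to about 9 N net, so it was somewhat more than half a kilo.
- **Letting go:** I lowered the tag until its spine rested on the ring, pressing to about 7 N net for a moment, then eased off and opened the fingers.
- **Last check:** Before I handed in, both cameras showed the tag still on the ring. It is top-heavy, so it tipped over toward the robot and hangs leaning in that direction. The blue tag and the other things looked undisturbed, and the gripper was clear.

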